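# Clamp a setting peg in the vise until the torque knob clicks

### The job

Stand the setting peg on the bed of the little bench vise with its brass foot between the two steel jaws and let go. Then turn the blue wing knob clockwise until the jaws hold the foot and the knob's clutch clicks over once, and stop there: turning hard on past the click overloads the clamp. Leave the peg held upright in the jaws, and leave the other things on the bench alone.

Things in the scene. Friction and masses are not known exactly. Their poses are not given: they have to be found in the camera images.
- peg_mid (a point): Setting peg, loose, about 0.2 kg: brass foot 24 mm (its x) by 44 mm (its y) by 20 mm tall, with a square dark-wood post 24 x 24 mm on it up to 72 mm, topped by a small ring (to 77 mm). This point is on its axis 36 mm above its underside; z up. It stands upright on the bench at first.
- seat (a point): On the vise's bed (dark steel plate 145 x 200 mm, top 20 mm above the bench, fixed), 19 mm from the fixed jaw's face. x points from moving to fixed jaw, y along the jaws (36 mm long, 22 mm high above the bed). The peg's 24 mm side goes across the gap (its x along this x, either way round), near y = 0, its 44 mm ends sticking out; the moving jaw then pushes it over to the fixed jaw.
- fixed_face (a point): Middle of the fixed jaw's clamping face, 11 mm above the bed; axes as seat (19 mm from it along x).
- jaw_face (a point): Middle of the moving jaw's clamping face (a black rubber pad, sprung, gives about 2.5 mm at the click), 11 mm above the bed; axes as seat. The jaw travels along +x as the knob turns clockwise; at the start the gap to the fixed jaw is 31 to 42 mm.
- knob_grip (a point): On the vertical axis of the blue wing knob, 110 mm from the seat along its -y. The wing is a bar 46 mm long (its x), 14 mm thick (its y), from 42 to 76 mm above the bench; this point is at 62 mm; a flange lies below at 34 mm. Grip the wing firmly across its thickness. Axes turn with it. Closing takes 0.6 to 1.5 rad clockwise from above at about 0.2 N m, gripping 0.2 rad more.
- clutch (a joint): Clutch slip: how far the knob has turned clockwise on its spindle (rad); 0 at first. With the foot gripped, at about 0.45 N m (turning; less at a pause) it gives way, resistance falls away to almost nothing, past 0.3 it has clicked over and it ends near 0.5 in the next notch. At 0.52 is a solid stop: turning on loads the jaws directly, too much from about 0.6 N m. Jaws stay put when the knob is let go.
- wood_ring: Bystander: pale wooden ring, 56 mm across, 16 mm tall, loose on the bench. Origin at the centre of its underside.
- tin: Bystander: round aluminium tin, 48 mm across, 30 mm tall, loose on the bench. Origin at the centre of its underside.
- graver_mid (a point): Bystander: graver with a wooden bulb handle and a steel blade, 120 mm long, lying beyond the vise. This point is where the blade enters the handle, 17 mm above the bench.
Mind the look-alikes: they are no part of the job. Of the things that look like the part that bears peg_mid, take the one that is farthest from the robot's base at the start.

How it is judged (in metres and radians):
On the way, in this order (a step that is already met when the one before it is completed fails the run):
1. the peg stands on the bed with its foot between the jaws, let go, not yet clamped (y of peg_mid in the frame of seat between -0.014 and 0.014 m and z of peg_mid in the frame of seat between 0.032 and 0.04 m and angle between peg_mid's own z axis and vertical below 0.09 rad and x of peg_mid in the frame of seat between -0.025 and 0.012 m and contact force between the fingers and peg below 0.1 N and value of joint clutch below 0.1 rad and contact force between jaw and peg below 5 N), for 0.2 s.
2. the clutch has clicked over with the foot gripped in the jaws (y of peg_mid in the frame of seat between -0.014 and 0.014 m and z of peg_mid in the frame of seat between 0.032 and 0.04 m and angle between peg_mid's own z axis and vertical below 0.09 rad and value of joint clutch above 0.3 rad and contact force between jaw and peg above 6 N), for 0.1 s.
At the end, for the whole second after the job is handed in: The peg is upright (within 0.09 rad) on the vise bed, its foot held between the jaws (pressed at over 6 N, within 4 mm of the fixed jaw and 14 mm of the jaws' middle), the knob's clutch clicked over (past 0.3 rad), everything at rest and let go (all of step 2 and x of peg_mid in the frame of seat between 0.003 and 0.011 m and linear speed of peg below 0.01 m/s); the robot touches nothing.
It fails at once if the moving jaw presses the peg with more than 35 N (turned hard on past the click) (contact force between jaw and peg above 35 N).
It fails at once if the peg is tipped over (angle between peg_mid's own z axis and vertical above 0.7 rad).
It fails at once if a bystander is moved by more than 25 mm (distance of any of wood_ring, tin, graver_mid from where it was at the start of the episode above 0.025 m).
It also fails if it takes over 72 s, if anything falls off the work surface, if the arm or the gripper's body presses on something with over 40 N, if the wrist force passes 120 N, or if a joint passes its speed limit or range.

### The arm

A 6-joint arm with a two-finger parallel gripper is mounted at the origin on the work surface. World frame = base frame: x ahead of the robot, y to its left, z up, the work surface at z = 0. Lengths are in mm, angles in rad, forces in N, time in s.
With the tool pointing down it reaches from about 300 to 775 mm from the base axis. Payload 14.6 kg.
Tool frame: the origin (TCP) lies between the finger pads; the fingertips stand 8 mm ahead of it and the grasp point (between the pads) lies 11 mm behind it; z points along the fingers, y is the direction in which the jaws open and shut (so a half turn about z gives the same grasp; the last joint's range is limited). The gripper opens to 94 mm and grips with 3 to 60 N. Pads are 16 mm wide; open, the fingers measure 119 mm over their backs; the gripper's body (75 mm by 177 mm) begins 78 mm behind the grasp point.
Start: joints at [1.049, 0.3, 1.521, -0, 1.321, -0.067], TCP at [241.601, 494.083, 213.446] pointing down, gripper open.
Joint ranges: [-3.03, 3.03], [-0.79, 2.21], [0.23, 2.52], [-1.04, 4.18], [0, 3.07], [-2.55, 2.55]. Speed limits (rad/s): [2.22, 2.22, 2.57, 3.14, 3.14, 3.14].

### API

Orientations are given as [roll, pitch, yaw] about the fixed x, y, z axes, in that order (R = Rz(yaw) Ry(pitch) Rx(roll)).
In Python, from cell import manip gives the robot as it stands. The module is installed in compiled form; this text tells all that it offers.
- The arm moves only by the tool send_rows, never from a script. Its argument "series" is a list that holds one entry, the list of rows, each a list of 5 numbers: the opening, from 0 (shut) to 1 (fully open), then the shift along the tool's x, y, z in mm, then the turn about the tool's z in degrees. In form: [[[gripper, dx, dy, dz, roll], ...]]. A call has 1 to 10 rows; each row is the pose to reach, as a shift and turn from the pose commanded when the call began, along the tool's axes at that moment; what a row does not reach only later rows make up. A row lasts 1/10 s, in which the tool goes at most 50 mm and 8.59 degrees, less where a joint would pass 70% of its speed; a pose out of reach is approached as far as the arm can. A call with a gripper value outside its range is refused whole. The fingers move at their own pace and stop on an object; "newtons" is the grip in N (left out, the last holds). Time passes only in rows, so rows that repeat a pose let the fingers close. It gives the time, the measured TCP pose, the force and the opening at its end, in the units of the state.
- manip.read_state(): the state, without advancing time (a new reading comes with each control period).
- manip.camera(name): name is "scene" or "top"; returns a dict with "img" (384x512x3 uint8, red, green, blue), "vfov" (degrees; the focal length in pixels is half the picture's height over the tangent of half this angle, whatever the lens; pixels are square), "cx", "cy" (the principal point, pixels), "dist" ([k1, k2, p1, p2, k3] as OpenCV has them; the pictures are not rectified), "pose" (4x4, takes a point from camera to world coordinates). Camera axes: x right, y down, z forward; pixel columns grow to the right and rows downward; lengths in mm; the calibration is good to about 2 mm. A picture is of the moment at which its call begins. There is no depth.
- manip.sign_off(): hands the job in, once; it reports no verdict.
Trained networks look in a picture, given as the dict that the camera call returned (one of the last four; its "shot" number tells which), for a name from the list of things; names that differ only in an ending like _2 or _b are one class to them, and where a whole thing is asked for, a point or a joint stands for the part that bears it (a point fixed in the world has none). Each returns a list of dicts, best first, with "conf" (0 to 1); they miss things now and then, are a little off and sometimes report something else, mostly with a low value. They report only what shows in the picture. A call takes as long as a camera call. They do not tell look-alikes from the thing itself.
- manip.find_in(target, picture): "rect" ([left, top, width, height] in pixels, round what is visible of it).
- manip.silhouettes(target, picture): "pixels" (384x512 bool, what is visible of it) and "rect" ([left, top, width, height] in pixels, round what is visible of it).
The state is a dict: "clock": time; "joints": joint angles; "qd": joint speeds; "effort": joint torques, N m; "eef_pos": TCP position; "eef_rot": TCP orientation; "wrist_force": force on the tool from outside, world axes, zero at the start; "moment": the same for the moment, N m; "finger_gap": finger opening in mm.
Only numpy, scipy, OpenCV 4.12 (cv2) and the standard library are available. Lean on these libraries where they do the work, as an engineer would, in place of code of your own. Each camera call takes 0.05 s, during which the arm holds its last target. There are 200 camera calls.

## Working session

There is one attempt and no reset: what is moved stays moved. The work goes in short steps, Python scripts to look and compute and a tool call to move; the robot and the scene stay as the last step left them, time stands still between calls to the robot, and variables do not carry over. Pictures are saved under pics/ and viewed, about 8 in all and at most 12, crops included, and the job is handed in when it is done.

Besides the shell and the picture viewer there is one more tool, called after "Call:" as name(argument=value, ...) on one line, values as JSON. send_rows: Moves the arm, as the interface text tells. Its arguments: {"type":"object","properties":{"series":{"type":"array"},"newtons":{"type":"number"}},"required":["series"]}

```bash
mkdir -p pics
cat > h.py <<'E'
import numpy as np, cv2
from cell import manip
def K(c):
    f=c['img'].shape[0]/2/np.tan(np.radians(c['vfov'])/2)
    return np.array([[f,0,c['cx']],[0,f,c['cy']],[0,0,1.]])
def ray(c,uv,z):
    uv=np.array(uv,float).reshape(-1,1,2)
    n=cv2.undistortPoints(uv,K(c),np.array(c['dist'],float)).reshape(-1,2)
    T=np.array(c['pose']); d=np.c_[n,np.ones(len(n))]@T[:3,:3].T; o=T[:3,3]
    return o+d*((z-o[2])/d[:,2])[:,None]
def proj(c,P):
    T=np.linalg.inv(np.array(c['pose'])); 
    return cv2.projectPoints(np.array(P,float).reshape(-1,3),cv2.Rodrigues(T[:3,:3])[0],T[:3,3],K(c),np.array(c['dist'],float))[0].reshape(-1,2)
def save(c,n,crop=None,s=1):
    im=c['img'][:,:,::-1]
    if crop: x,y,w,h=crop; im=im[y:y+h,x:x+w]
    cv2.imwrite('pics/'+n,cv2.resize(im,None,fx=s,fy=s,interpolation=cv2.INTER_CUBIC))
E
python3 - <<'E'
from h import *
np.set_printoptions(precision=1,suppress=True)
print(manip.read_state())
cs={n:manip.camera(n) for n in('scene','top')}
for n,c in cs.items():
    print(n,np.array(c['pose']),c['vfov'],c['dist'])
    for t in('peg_mid','jaw_face','knob_grip','wood_ring','tin','graver_mid'):
        for d in manip.silhouettes(t,c): 
            m=np.argwhere(d['pixels']).mean(0)[::-1] if d['pixels'].any() else [0,0]
            print(n,t,round(d['conf'],2),d['rect'],m,ray(c,m,30))
im=np.hstack([cs['top']['img'],cs['scene']['img']])
save(cs['top'],'a_top.png',s=1.5); save(cs['scene'],'a_scene.png',s=1.5)
E
```

```text
{'clock': 0.0, 'joints': array([ 1. ,  0.3,  1.5, -0. ,  1.3, -0.1]), 'qd': array([ 0., -0.,  0., -0.,  0., -0.]), 'effort': array([  0. , -53.2, -35.3,   0.1,   0. ,   0. ]), 'eef_pos': array([241.5, 493.9, 212.9]), 'eef_rot': array([-3.1, -0. ,  2.7]), 'wrist_force': array([-0.3,  0.3, -0.3]), 'moment': array([-0.,  0.,  0.]), 'finger_gap': 94.00855968685177}
scene [[ -0.8   0.4  -0.4 952. ]
 [  0.5   0.6  -0.6 673.7]
 [ -0.   -0.8  -0.7 644.3]
 [  0.    0.    0.    1. ]] 53.552335904360284 [-0.1  0.   0.   0.   0. ]
scene peg_mid 0.96 [254.8, 219.4, 12.8, 36.1] [259.4 235.8] [[641.3 174.   30. ]]
scene peg_mid 0.73 [280.7, 202.0, 16.5, 35.5] [287.5 218.6] [[556.5 162.9  30. ]]
scene peg_mid 0.67 [261.4, 176.5, 22.6, 35.0] [273.2 194.9] [[536.5  73.2  30. ]]
scene peg_mid 0.61 [370.8, 226.3, 20.0, 35.3] [380.4 242.6] [[429.2 336.4  30. ]]
scene peg_mid 0.48 [153.8, 214.2, 25.0, 11.2] [164.  219.1] [[802.    7.1  30. ]]
scene jaw_face 0.64 [184.0, 143.8, 86.1, 56.8] [228.8 170.1] [[579.4 -79.4  30. ]]
scene jaw_face 0.63 [244.0, 161.7, 6.4, 14.9] [246.7 168.3] [[534.2 -59.7  30. ]]

[... 594 characters left out ...]
59.6, 23.3, 24.9] [161.  270.1] [[430.8 341.3  30. ]]
top peg_mid 0.58 [230.2, 203.4, 18.5, 20.7] [240.2 214. ] [[555.  165.4  30. ]]
top peg_mid 0.5 [272.5, 216.0, 19.9, 15.0] [280.7 222.2] [[536.5  75.2  30. ]]
top jaw_face 0.37 [331.7, 220.3, 19.4, 6.7] [340.2 223.4] [[533.6 -56.1  30. ]]
top knob_grip 0.72 [376.8, 188.4, 20.0, 22.2] [387.3 198.4] [[ 588.6 -161.8   30. ]]
top knob_grip 0.69 [210.0, 250.0, 25.9, 20.4] [221.7 258.3] [[457.4 206.   30. ]]
top wood_ring 0.58 [167.0, 212.5, 22.6, 30.8] [176.2 227.4] [[525.2 309.   30. ]]
top tin 0.58 [209.9, 249.8, 23.9, 22.0] [221.4 257.9] [[458.1 206.6  30. ]]
top graver_mid 0.68 [306.7, 100.9, 13.1, 42.9] [313.5 113.9] [[782.9  -1.3  30. ]]
```

View pics/a_top.png

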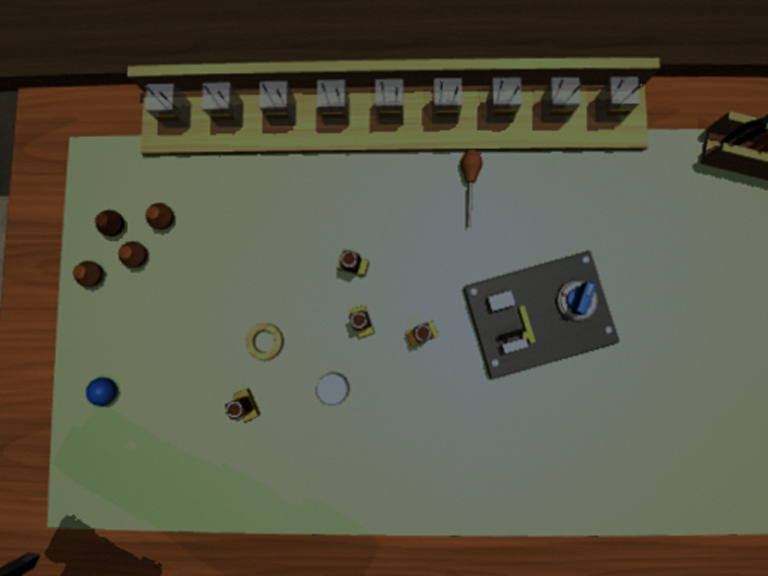

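View pics/a_scene.png

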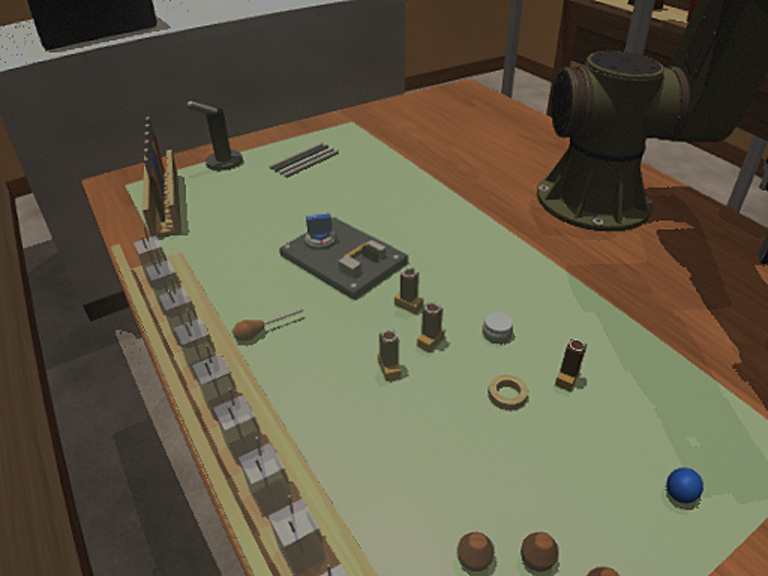

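Run:
```python
from h import *
c=manip.camera('top')
a=cv2.resize(c['img'][160:260,300:420],None,fx=5,fy=5,interpolation=cv2.INTER_CUBIC)
b=cv2.resize(c['img'][155:205,210:260],None,fx=5,fy=5,interpolation=cv2.INTER_CUBIC)
o=np.zeros((500,800,3),np.uint8); o[:500,:600]=a; o[:250,600:800]=b[:,:200]
s=manip.camera('scene'); d=cv2.resize(s['img'][215:263,245:285],None,fx=5,fy=5,interpolation=cv2.INTER_CUBIC)
o[255:495,600:800]=d
o=np.clip(o.astype(float)*1.5,0,255).astype(np.uint8)
cv2.imwrite('pics/b.png',o[:,:,::-1])
```

```text
(no output)
```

View pics/b.png

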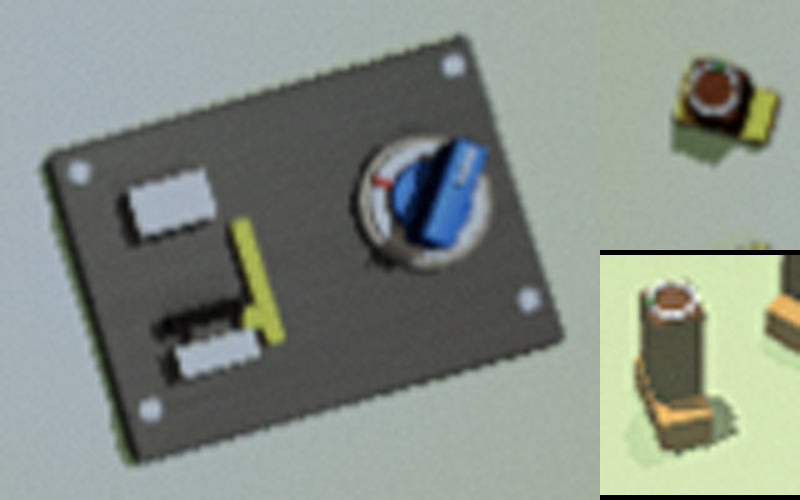

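```bash
cat >> h.py <<'E'
def box(x,y,yaw,lx,ly,z0,z1):
    c,s=np.cos(yaw),np.sin(yaw)
    return np.array([[x+c*a*lx/2-s*b*ly/2,y+s*a*lx/2+c*b*ly/2,z] for a in(-1,1) for b in(-1,1) for z in(z0,z1)])
def mask(c,boxes,S=4):
    m=np.zeros((384*S,512*S),np.uint8)
    for b in boxes:
        h=cv2.convexHull(((proj(c,b)+.5)*S).astype(np.float32)).astype(np.int32); cv2.fillConvexPoly(m,h,1)
    return m
def fitpeg(views,p0,z=0,S=4):
    from scipy.optimize import minimize
    M=[(c,cv2.resize(p.astype(np.uint8),None,fx=S,fy=S,interpolation=cv2.INTER_NEAREST)) for c,p in views]
    def f(p):
        t=0
        for c,m in M:
            k=mask(c,[box(*p,24,44,z,z+20),box(*p,24,24,z+20,z+72),box(*p,17,17,z+72,z+77)],S)
            t+=1-(k&m).sum()/(k|m).sum()
        return t
    best=None
    for yaw in np.arange(0,np.pi,np.pi/8):
        r=minimize(f,[*p0,yaw],method='Nelder-Mead',options=dict(initial_simplex=np.array([[*p0,yaw],[p0[0]+5,p0[1],yaw],[p0[0],p0[1]+5,yaw],[p0[0],p0[1],yaw+.3]])))
        if best is None or r.fun<best.fun: best=r
    return best.x,best.fun
E
python3 - <<'E'
from h import *
np.set_printoptions(precision=2,suppress=True)
V=[]
for n in('top','scene'):
    c=manip.camera(n)
    q=[d for d in manip.silhouettes('peg_mid',c) if np.linalg.norm(ray(c,np.argwhere(d['pixels']).mean(0)[::-1],30)[0,:2]-[641,176])<25]
    print(n,len(q)); 
    if q: V.append((c,q[0]['pixels']))
print('both',fitpeg(V,[641,176]))
for v in V: print(fitpeg([v],[641,176]))
c=V[0][0]; P=lambda L,z: ray(c,np.array(L)/5+[300-.4,160-.4],z)
print('ringtop',ray(c,[[232.2,172.6]],77))
pl=P([(47,158),(463,38),(562,340),(132,462)],20)
print('plate',pl,'\nsides',[np.linalg.norm(pl[i]-pl[i-1]) for i in range(4)],'ctr',pl.mean(0))
e=(pl[0]-pl[1])+(pl[3]-pl[2]); print('y-axis yaw from -y side',np.arctan2(e[1],e[0])-np.pi/2)
e=(pl[0]-pl[3])+(pl[1]-pl[2]); print('x-axis yaw',np.arctan2(e[1],e[0]))
print('fixed',P([(125,190),(207,170),(215,212),(140,238)],42))
print('moving',P([(175,350),(255,328),(262,352),(180,378)],42))
print('pad',P([(160,322),(245,300)],42))
w=P([(455,140),(488,152),(450,247),(420,240)],76); print('wing',w,w.mean(0))
E
```

```text
top 1
scene 1
both (array([642.83, 178.79,   2.85]), np.float64(0.2427227723348988))
(array([641.94, 179.76,  -0.27]), np.float64(0.08504263655220101))
(array([642.31, 175.62,  -0.28]), np.float64(0.08301422319474838))
ringtop [[641.52 179.04  77.  ]]
plate [[ 606.36   10.81   20.  ]
 [ 660.16 -178.48   20.  ]
 [ 523.78 -217.52   20.  ]
 [ 470.61  -24.96   20.  ]] 
sides [np.float64(140.39193204914122), np.float64(196.78598891841375), np.float64(141.8656908024523), np.float64(199.7625579470995)] ctr [ 565.23 -102.54   20.  ]
y-axis yaw from -y side 0.27312453017754446
x-axis yaw 0.2683191353778812
fixed [[589.97 -21.19  42.  ]
 [598.63 -57.32  42.  ]
 [580.13 -60.38  42.  ]
 [568.86 -27.35  42.  ]]
moving [[520.03 -41.63  42.  ]
 [529.45 -76.6   42.  ]
 [519.04 -79.38  42.  ]
 [507.91 -43.56  42.  ]]
pad [[532.19 -35.35  42.  ]
 [541.63 -72.55  42.  ]]
wing [[ 607.82 -156.52   76.  ]
 [ 602.66 -170.26   76.  ]
 [ 562.63 -152.74   76.  ]
 [ 565.63 -140.24   76.  ]] [ 584.69 -154.94   76.  ]
```

```bash
cat >> h.py <<'E'
def go(x,y,z,yaw):
    from scipy.spatial.transform import Rotation as R
    s=manip.read_state(); r=R.from_euler('xyz',s['eef_rot']); d=r.inv().apply(np.array([x,y,z])-s['eef_pos'])
    a=r.as_matrix()[:,0]; cur=np.arctan2(a[1],a[0]); roll=-np.degrees((yaw-cur+np.pi)%(2*np.pi)-np.pi)
    print('t',round(s['clock'],2),'pos',s['eef_pos'].round(1),'yaw',round(cur,3),'gap',round(s['finger_gap'],1),'F',s['wrist_force'].round(1),'M',s['moment'].round(2),'| shift',d.round(1),'roll',roll.round(1))
E
python3 -c "
from h import *
go(641.8,178,180,1.296); print(manip.read_state()['eef_rot'])"
```

```text
t 1.0 pos [241.6 494.1 213.5] yaw 2.687 gap 94.0 F [-0.2 -0.2 -0.9] M [ 0.02 -0.01 -0.1 ] | shift [-498.4 -108.1   33.4] roll 79.7
[ 3.14158504e+00 -3.30433986e-05  2.68677758e+00]
```

Call:
send_rows(series=[[[0.6,-498.4,-108.1,33.4,79.7],[0.6,-498.4,-108.1,33.4,79.7],[0.6,-498.4,-108.1,33.4,79.7],[0.6,-498.4,-108.1,33.4,79.7],[0.6,-498.4,-108.1,33.4,79.7],[0.6,-498.4,-108.1,33.4,79.7],[0.6,-498.4,-108.1,33.4,79.7],[0.6,-498.4,-108.1,33.4,79.7],[0.6,-498.4,-108.1,33.4,79.7],[0.6,-498.4,-108.1,33.4,79.7]]], newtons=25)

```text
clock: 2.0
eef_pos: [634.6, 183.3, 180.7]
eef_rot: [3.141, -0.0, 1.29]
wrist_force: [0.6, 0.9, -0.1]
finger_gap: 56.3
```

```bash
python3 -c "
from h import *
go(641.8,178,100,1.296)"
```

```text
t 2.0 pos [634.6 183.3 180.7] yaw 1.29 gap 56.3 F [ 0.6  0.9 -0.1] M [-0.01  0.1   0.01] | shift [-3.1  8.4 80.7] roll -0.3
```

Call:
send_rows(series=[[[0.6,0,0,40,0],[0.6,0,0,70,0],[0.6,0,0,70,0],[0.6,0,0,70,0]]])

```text
clock: 2.4
eef_pos: [633.3, 185.1, 111.7]
eef_rot: [3.141, -0.0, 1.296]
wrist_force: [-0.5, 1.0, 0.8]
finger_gap: 56.1
```

```bash
python3 -c "
from h import *
c=manip.camera('top');save(c,'c.png',(190,130,100,80),6)
s=manip.camera('scene');save(s,'c2.png',(215,170,90,100),6)
a=cv2.imread('pics/c.png');b=cv2.imread('pics/c2.png')
o=np.hstack([cv2.resize(a,(400,320)),cv2.resize(b,(288,320))]);cv2.imwrite('pics/c3.png',o)
go(641.8,178,39,1.296)"
```

```text
t 2.5 pos [633.9 185.4 113.2] yaw 1.296 gap 56.2 F [0.4 0.2 0.6] M [-0.05  0.02 -0.03] | shift [-5.1  9.4 74.2] roll 0.0
```

View pics/c3.png

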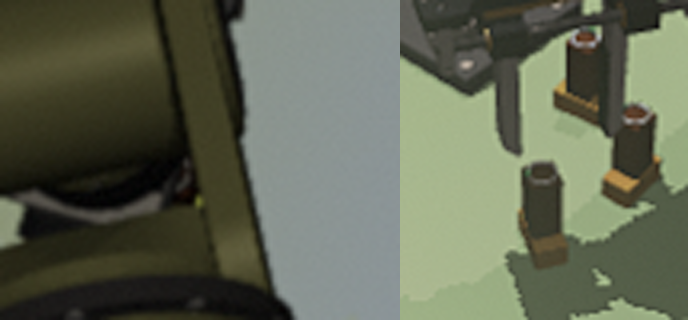

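Call:
send_rows(series=[[[0.6,-5.1,9.4,0,0],[0.6,-5.1,9.4,20,0],[0.6,-5.1,9.4,45,0],[0.6,-5.1,9.4,65,0],[0.6,-5.1,9.4,74,0],[0.6,-5.1,9.4,74,0],[0.0,-5.1,9.4,74,0],[0.0,-5.1,9.4,74,0],[0.0,-5.1,9.4,74,0],[0.0,-5.1,9.4,74,0]]])

```text
clock: 3.5
eef_pos: [641.1, 177.5, 37.4]
eef_rot: [3.141, -0.0, 1.296]
wrist_force: [1.5, 0.5, 0.8]
finger_gap: 27.8
```

Call:
send_rows(series=[[[0.0,0,0,0,0],[0.0,0,0,0,0],[0.0,0,0,0,0]]])

```text
clock: 3.8
eef_pos: [641.1, 177.5, 37.3]
eef_rot: [3.141, -0.0, 1.296]
wrist_force: [0.4, -0.8, 5.5]
finger_gap: 24.1
```

```bash
python3 -c "
from h import *
go(641.8,178,39,1.296)
s=manip.camera('scene');save(s,'d.png',(205,170,100,90),6)"
```

```text
t 3.8 pos [641.1 177.5  37.3] yaw 1.296 gap 24.1 F [ 0.4 -0.8  5.5] M [-0.17  0.12 -0.  ] | shift [ 0.7  0.5 -1.7] roll -0.0
```

View pics/d.png

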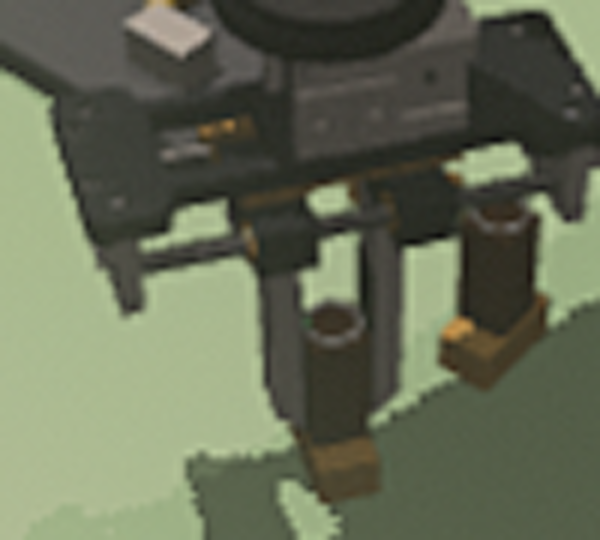

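Call:
send_rows(series=[[[0.0,0,0,-30,0],[0.0,0,0,-70,0],[0.0,0,0,-102,0],[0.0,0,0,-102,0]]])

```text
clock: 4.25
eef_pos: [642.3, 177.8, 143.4]
eef_rot: [3.136, -0.003, 1.296]
wrist_force: [0.7, 0.5, -1.7]
finger_gap: 23.8
```

```bash
python3 -c "
from h import *
go(558,-48.5,140,1.571+.27)"
```

```text
t 4.25 pos [642.3 177.8 143.4] yaw 1.296 gap 23.8 F [ 0.7  0.5 -1.7] M [-0.1   0.05  0.02] | shift [-240.7  -19.8    2.5] roll -31.2
```

Call:
send_rows(series=[[[0,-30,-2.5,0,-4],[0,-70,-6,0,-10],[0,-110,-9,0,-16],[0,-150,-12,0,-22],[0,-190,-16,0,-28],[0,-225,-18.5,0,-31.2],[0,-240.7,-19.8,0,-31.2],[0,-240.7,-19.8,0,-31.2],[0,-240.7,-19.8,0,-31.2],[0,-240.7,-19.8,0,-31.2]]])

```text
clock: 5.25
eef_pos: [556.6, -47.7, 138.3]
eef_rot: [-3.141, -0.0, 1.841]
wrist_force: [-0.0, 0.0, -2.3]
finger_gap: 24.2
```

Run:
```python
from h import *
go(558,-48.5,100,1.571+.27)
s=manip.camera('scene');x0,y0,w,h=175,105,110,110
print('peg',[(round(d['conf'],2),d['rect']) for d in manip.silhouettes('peg_mid',s)][:5])
im=cv2.resize(s['img'][y0:y0+h,x0:x0+w],None,fx=5,fy=5,interpolation=cv2.INTER_CUBIC)[:,:,::-1].copy()
im=np.clip(im*1.4,0,255).astype(np.uint8)
ex=np.array([np.cos(.27),np.sin(.27)]);ey=np.array([-ex[1],ex[0]]);seat=np.array([556.2,-49])
def dr(a,b,z,col):
    pts=[[*(seat+p[0]*ex+p[1]*ey),z] for p in(a,b)]
    q=(proj(s,pts)-[x0,y0]+.5)*5; cv2.line(im,*[tuple(int(v) for v in k) for k in q],col,1)
dr((19,-18),(19,18),42,(0,0,255)); dr((19,-18),(19,18),20,(0,0,255)); dr((-20,-18),(-20,18),42,(255,0,0))
dr((0,-110),(0,-109),20,(0,0,0))
c=np.array([565.2,-102.5]); k=[seat*0+c+a*72.5*ex+b*100*ey for a,b in((1,1),(1,-1),(-1,-1),(-1,1))]
q=((proj(s,[[*p,20] for p in k])-[x0,y0]+.5)*5).astype(int); cv2.polylines(im,[q.reshape(-1,1,2)],True,(0,255,255),1)
b=box(585.6,-155,-.39,46,14,76,76.01); q=((proj(s,b[[0,2,6,4]])-[x0,y0]+.5)*5).astype(int); cv2.polylines(im,[q.reshape(-1,1,2)],True,(255,255,0),1)
cv2.imwrite('pics/e.png',im)
```

```text
t 5.25 pos [556.6 -47.7 138.3] yaw 1.841 gap 24.2 F [-0.   0.  -2.3] M [-0.03 -0.02  0.01] | shift [-1.1  1.1 38.3] roll -0.0
peg [(0.9, [260.1, 180.6, 24.3, 30.0]), (0.82, [278.3, 202.7, 16.0, 33.9]), (0.78, [234.6, 124.2, 15.8, 33.8])]
```

View pics/e.png

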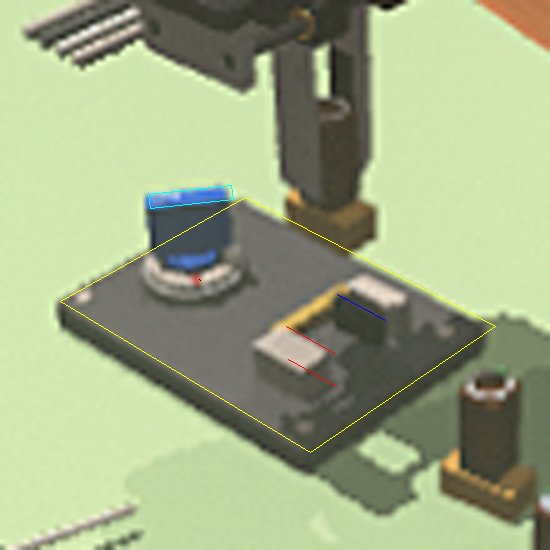

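Call:
send_rows(series=[[[0,-1,1,20,0],[0,-1,1,40,0],[0,-1,1,60,0],[0,-1,1,70,0],[0,-1,1,76,0],[0,-1,1,79,0],[0,-1,1,79,0],[0,-1,1,79,0]]])

```text
clock: 6.15
eef_pos: [558.0, -49.6, 60.5]
eef_rot: [3.141, 0.0, 1.84]
wrist_force: [0.2, -0.0, -2.5]
finger_gap: 23.6
```

Run:
```python
from h import *
go(558,-48.5,57.3,1.571+.27)
s=manip.camera('scene')
im=cv2.resize(s['img'][120:220,190:290],None,fx=5,fy=5,interpolation=cv2.INTER_CUBIC)[:,:,::-1]
cv2.imwrite('pics/f.png',np.clip(im*1.6,0,255).astype(np.uint8))
```

```text
t 6.15 pos [558.  -49.6  60.5] yaw 1.84 gap 23.6 F [ 0.2 -0.  -2.5] M [-0.03  0.05 -0.06] | shift [1.  0.3 3.2] roll -0.0
```

View pics/f.png

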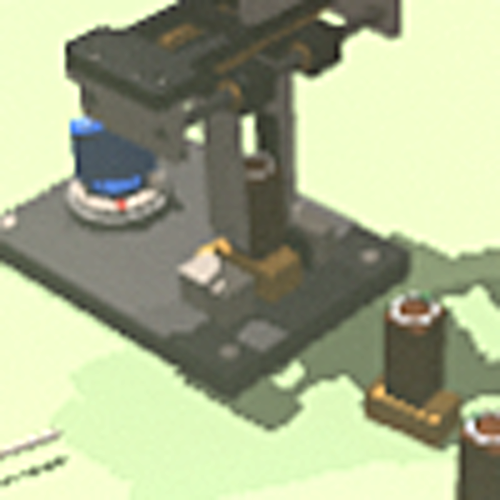

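Call:
send_rows(series=[[[0,0,0,1.5,0],[0,0,0,2.5,0],[0,0,0,3,0],[0,0,0,3,0]]])

```text
clock: 6.6
eef_pos: [557.8, -49.6, 57.3]
eef_rot: [3.141, 0.0, 1.84]
wrist_force: [-2.9, 0.4, 4.7]
finger_gap: 23.7
```

Call:
send_rows(series=[[[0.5,0,0,0,0],[0.5,0,0,0,0],[0.5,0,0,0,0],[0.5,0,0,0,0],[0.5,0,0,-15,0],[0.5,0,0,-45,0],[0.5,0,0,-80,0],[0.5,0,0,-90,0],[0.5,0,0,-90,0]]])

```text
clock: 7.5
eef_pos: [558.4, -49.6, 148.9]
eef_rot: [3.138, 0.001, 1.84]
wrist_force: [-0.3, 0.0, -0.8]
finger_gap: 47.1
```

Run:
```python
from h import *
go(585.6,-155,145,2.75)
for n in('scene',):
    c=manip.camera(n)
    for d in manip.silhouettes('peg_mid',c):
        p=ray(c,np.argwhere(d['pixels']).mean(0)[::-1],50)[0,:2]
        if np.linalg.norm(p-[558,-49])<30: print(n,d['conf'],fitpeg([(c,d['pixels'])],p,20))
```

```text
t 7.5 pos [558.4 -49.6 148.9] yaw 1.84 gap 47.1 F [-0.3  0.  -0.8] M [-0.    0.08  0.  ] | shift [-108.8   -1.8    4.1] roll -52.1
scene 0.63 (array([ 5.55206923e+02, -5.11240352e+01,  4.94457883e-02]), np.float64(0.1595261278805583))
```

Call:
send_rows(series=[[[0.5,-40,-0.7,0,-8],[0.5,-80,-1.3,0,-16],[0.5,-108.8,-1.8,0,-24],[0.5,-108.8,-1.8,0,-32],[0.5,-108.8,-1.8,0,-40],[0.5,-108.8,-1.8,0,-48],[0.5,-108.8,-1.8,0,-52.1],[0.5,-108.8,-1.8,0,-52.1],[0.5,-108.8,-1.8,0,-52.1]]])

```text
clock: 8.5
eef_pos: [584.5, -154.8, 145.7]
eef_rot: [-3.141, -0.002, 2.747]
wrist_force: [-0.6, 0.1, -0.7]
finger_gap: 47.0
```

Run:
```python
from h import *
go(585.2,-155,51,2.75)
c=manip.camera('scene')
im=cv2.resize(c['img'][100:200,170:290],None,fx=5,fy=5,interpolation=cv2.INTER_CUBIC)[:,:,::-1]
cv2.imwrite('pics/g.png',np.clip(im*1.6,0,255).astype(np.uint8))
```

```text
t 8.5 pos [ 584.5 -154.8  145.7] yaw 2.747 gap 47.0 F [-0.6  0.1 -0.7] M [-0.04  0.01 -0.03] | shift [-0.9  0.1 94.7] roll -0.2
```

View pics/g.png

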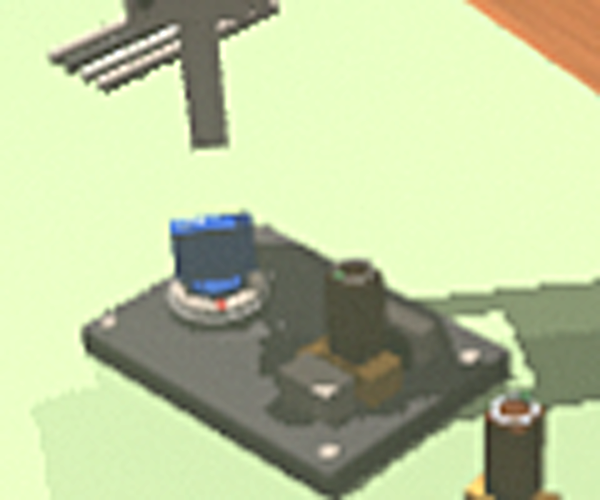

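Call:
send_rows(series=[[[0.5,-0.5,0,40,0],[0.5,-0.5,0,75,0],[0.5,-0.5,0,90,0],[0.5,-0.5,0,94.5,0],[0.5,-0.5,0,94.5,0],[0,-0.5,0,94.5,0],[0,-0.5,0,94.5,0],[0,-0.5,0,94.5,0],[0,-0.5,0,94.5,0],[0,-0.5,0,94.5,0]]], newtons=50)

```text
clock: 9.55
eef_pos: [585.2, -156.1, 52.8]
eef_rot: [-3.14, 0.001, 2.75]
wrist_force: [-3.0, -2.6, 2.8]
finger_gap: 14.1
```

```bash
python3 -c "
from h import *
go(585.2,-155,51,2.75)"
```

```text
t 9.55 pos [ 585.2 -156.1   52.8] yaw 2.75 gap 14.1 F [-3.  -2.6  2.8] M [-0.32  0.43  0.12] | shift [0.4 1.  1.8] roll -0.0
```

Call:
send_rows(series=[[[0,0,0,0,4],[0,0,0,0,8],[0,0,0,0,12],[0,0,0,0,16],[0,0,0,0,20],[0,0,0,0,24],[0,0,0,0,28],[0,0,0,0,32]]])

```text
clock: 10.35
eef_pos: [585.7, -155.4, 52.8]
eef_rot: [3.141, 0.001, 2.189]
wrist_force: [1.7, -1.1, 2.1]
finger_gap: 13.8
```

Run:
```python
from h import *
go(585.2,-155,51,2.75)
c=manip.camera('scene')
im=cv2.resize(c['img'][120:220,190:290],None,fx=6,fy=6,interpolation=cv2.INTER_CUBIC)[:,:,::-1]
cv2.imwrite('pics/i.png',np.clip(im*1.6,0,255).astype(np.uint8))
```

```text
t 10.35 pos [ 585.7 -155.4   52.8] yaw 2.189 gap 13.8 F [ 1.7 -1.1  2.1] M [-0.18 -0.28  0.18] | shift [ 0.6 -0.2  1.8] roll -32.2
```

View pics/i.png

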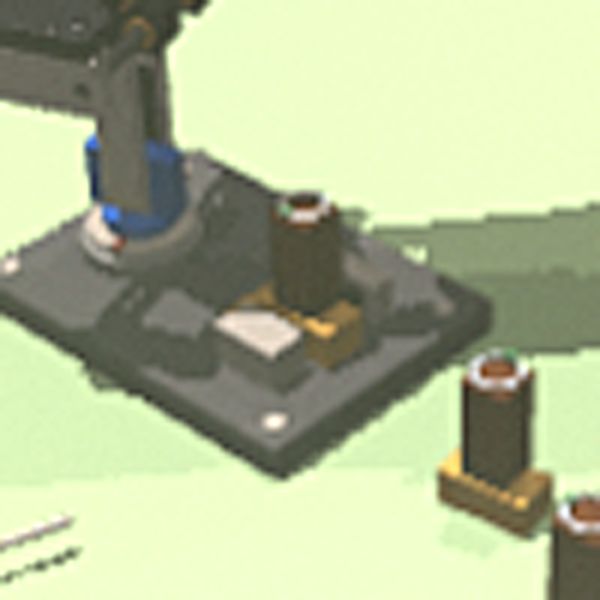

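Call:
send_rows(series=[[[0,0,0,0,2],[0,0,0,0,4],[0,0,0,0,6],[0,0,0,0,8]]])

```text
clock: 10.8
eef_pos: [585.9, -155.2, 52.8]
eef_rot: [3.14, 0.001, 2.052]
wrist_force: [2.8, 0.0, 1.3]
finger_gap: 13.6
```

```bash
python3 -c "
from h import *
go(585.2,-155,51,2.75)"
```

```text
t 10.8 pos [ 585.9 -155.2   52.8] yaw 2.052 gap 13.6 F [2.8 0.  1.3] M [-0.17 -0.56  0.22] | shift [ 0.6 -0.5  1.8] roll -40.0
```

Call:
send_rows(series=[[[0,0,0,0,2],[0,0,0,0,4],[0,0,0,0,6]]])

```text
clock: 11.1
eef_pos: [586.1, -155.2, 52.8]
eef_rot: [3.14, 0.001, 1.947]
wrist_force: [4.2, -0.4, 0.9]
finger_gap: 13.6
```

```bash
python3 -c "
from h import *
go(585.2,-155,51,2.75)"
```

```text
t 11.1 pos [ 586.1 -155.2   52.8] yaw 1.947 gap 13.6 F [ 4.2 -0.4  0.9] M [-0.1  -0.79  0.28] | shift [ 0.5 -0.7  1.8] roll -46.0
```

Call:
send_rows(series=[[[0,0,0,0,2],[0,0,0,0,4]]])

```text
clock: 11.3
eef_pos: [586.2, -155.2, 52.8]
eef_rot: [3.14, 0.001, 1.877]
wrist_force: [4.6, -0.8, -0.0]
finger_gap: 14.0
```

```bash
python3 -c "
from h import *
go(585.2,-155,51,2.75)"
```

```text
t 11.3 pos [ 586.2 -155.2   52.8] yaw 1.877 gap 14.0 F [ 4.6 -0.8 -0. ] M [-0.09 -1.01  0.32] | shift [ 0.4 -0.9  1.8] roll -50.0
```

Call:
send_rows(series=[[[0,0,0,0,2],[0,0,0,0,4]]])

```text
clock: 11.5
eef_pos: [586.3, -155.1, 52.8]
eef_rot: [3.139, 0.001, 1.808]
wrist_force: [4.7, 0.3, -0.3]
finger_gap: 13.5
```

```bash
python3 -c "
from h import *
go(585.2,-155,51,2.75)"
```

```text
t 11.5 pos [ 586.3 -155.1   52.8] yaw 1.808 gap 13.5 F [ 4.7  0.3 -0.3] M [-0.05 -1.14  0.26] | shift [ 0.4 -1.   1.8] roll -54.0
```

Call:
send_rows(series=[[[0,0,0,0,2],[0,0,0,0,4]]])

```text
clock: 11.7
eef_pos: [586.4, -155.2, 52.8]
eef_rot: [3.139, 0.001, 1.738]
wrist_force: [6.1, 0.4, -0.1]
finger_gap: 13.5
```

```bash
python3 -c "
from h import *
go(585.2,-155,51,2.75)"
```

```text
t 11.7 pos [ 586.4 -155.2   52.8] yaw 1.738 gap 13.5 F [ 6.1  0.4 -0.1] M [-0.04 -1.24  0.21] | shift [ 0.4 -1.1  1.8] roll -58.0
```

Call:
send_rows(series=[[[0,0,0,0,2],[0,0,0,0,4]]])

```text
clock: 11.9
eef_pos: [586.5, -155.1, 52.8]
eef_rot: [3.139, 0.001, 1.668]
wrist_force: [6.8, -0.0, -1.2]
finger_gap: 13.5
```

```bash
python3 -c "
from h import *
go(585.2,-155,51,2.75)"
```

```text
t 11.9 pos [ 586.5 -155.1   52.8] yaw 1.668 gap 13.5 F [ 6.8 -0.  -1.2] M [-0.02 -1.42  0.31] | shift [ 0.3 -1.3  1.8] roll -62.0
```

Call:
send_rows(series=[[[0,0,0,0,2],[0,0,0,0,4]]])

```text
clock: 12.1
eef_pos: [586.6, -155.2, 52.8]
eef_rot: [3.138, 0.001, 1.598]
wrist_force: [7.7, 0.0, -2.9]
finger_gap: 13.7
```

```bash
python3 -c "
from h import *
go(585.2,-155,51,2.75)"
```

```text
t 12.1 pos [ 586.6 -155.2   52.8] yaw 1.598 gap 13.7 F [ 7.7  0.  -2.9] M [-0.1  -1.52  0.39] | shift [ 0.2 -1.4  1.8] roll -66.0
```

Call:
send_rows(series=[[[0,0,0,0,2],[0,0,0,0,4]]])

```text
clock: 12.3
eef_pos: [586.7, -155.2, 52.9]
eef_rot: [3.138, 0.001, 1.529]
wrist_force: [8.6, -1.3, -2.4]
finger_gap: 13.8
```

Run:
```python
from h import *
go(585.2,-155,51,2.75)
c=manip.camera('scene')
im=cv2.resize(c['img'][130:200,205:275],None,fx=8,fy=8,interpolation=cv2.INTER_CUBIC)[:,:,::-1]
cv2.imwrite('pics/j.png',np.clip(im*1.6,0,255).astype(np.uint8))
```

```text
t 12.3 pos [ 586.7 -155.2   52.9] yaw 1.529 gap 13.8 F [ 8.6 -1.3 -2.4] M [-0.12 -1.68  0.52] | shift [ 0.1 -1.5  1.9] roll -70.0
```

View pics/j.png

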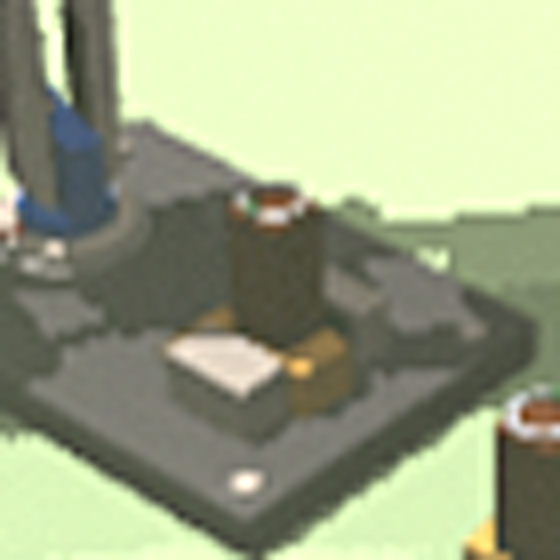

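Call:
send_rows(series=[[[0,0,0,0,2],[0,0,0,0,4]]])

```text
clock: 12.55
eef_pos: [586.7, -155.1, 52.8]
eef_rot: [3.138, 0.0, 1.459]
wrist_force: [9.4, -0.5, -2.4]
finger_gap: 13.7
```

```bash
python3 -c "
from h import *
go(585.2,-155,51,2.75)"
```

```text
t 12.55 pos [ 586.7 -155.1   52.8] yaw 1.459 gap 13.7 F [ 9.4 -0.5 -2.4] M [-0.14 -1.77  0.43] | shift [-0.  -1.6  1.8] roll -74.0
```

Call:
send_rows(series=[[[0,0,0,0,2],[0,0,0,0,4]]])

```text
clock: 12.75
eef_pos: [586.8, -155.2, 52.8]
eef_rot: [3.138, 0.0, 1.389]
wrist_force: [10.8, 0.3, -2.6]
finger_gap: 13.7
```

```bash
python3 -c "
from h import *
go(585.2,-155,51,2.75)"
```

```text
t 12.75 pos [ 586.8 -155.2   52.8] yaw 1.389 gap 13.7 F [10.8  0.3 -2.6] M [-0.12 -1.92  0.39] | shift [-0.1 -1.6  1.8] roll -78.0
```

Call:
send_rows(series=[[[0,0,0,0,2],[0,0,0,0,4]]])

```text
clock: 12.95
eef_pos: [586.9, -155.2, 52.9]
eef_rot: [3.137, -0.0, 1.319]
wrist_force: [10.2, -0.5, -2.8]
finger_gap: 13.7
```

```bash
python3 -c "
from h import *
go(585.2,-155,51,2.75)"
```

```text
t 12.95 pos [ 586.9 -155.2   52.9] yaw 1.319 gap 13.7 F [10.2 -0.5 -2.8] M [-0.16 -2.02  0.24] | shift [-0.2 -1.7  1.8] roll -82.0
```

Call:
send_rows(series=[[[0,0,0,0,2],[0,0,0,0,4]]])

```text
clock: 13.15
eef_pos: [587.0, -155.2, 52.9]
eef_rot: [3.137, -0.0, 1.249]
wrist_force: [10.8, -1.2, -3.5]
finger_gap: 13.6
```

```bash
python3 -c "
from h import *
go(585.2,-155,51,2.75)"
```

```text
t 13.15 pos [ 587.  -155.2   52.9] yaw 1.249 gap 13.6 F [10.8 -1.2 -3.5] M [-0.19 -2.18  0.27] | shift [-0.3 -1.8  1.9] roll -86.0
```

Call:
send_rows(series=[[[0,0,0,0,2],[0,0,0,0,4]]])

```text
clock: 13.35
eef_pos: [587.0, -155.3, 52.9]
eef_rot: [3.137, -0.001, 1.179]
wrist_force: [11.5, -1.6, -5.2]
finger_gap: 13.6
```

```bash
python3 -c "
from h import *
go(585.2,-155,51,2.75)"
```

```text
t 13.35 pos [ 587.  -155.3   52.9] yaw 1.179 gap 13.6 F [11.5 -1.6 -5.2] M [-0.21 -2.26  0.14] | shift [-0.5 -1.8  1.9] roll -90.0
```

Call:
send_rows(series=[[[0,0,0,0,1.5],[0,0,0,0,3]]])

```text
clock: 13.55
eef_pos: [587.1, -155.3, 52.9]
eef_rot: [3.137, -0.001, 1.127]
wrist_force: [11.7, -1.5, -5.2]
finger_gap: 13.8
```

```bash
python3 -c "
from h import *
go(585.2,-155,51,2.75)"
```

```text
t 13.55 pos [ 587.1 -155.3   52.9] yaw 1.127 gap 13.8 F [11.7 -1.5 -5.2] M [-0.29 -2.29  0.1 ] | shift [-0.6 -1.8  1.8] roll -93.0
```

Call:
send_rows(series=[[[0,0,0,0,1.5],[0,0,0,0,3]]])

```text
clock: 13.75
eef_pos: [587.1, -155.4, 52.9]
eef_rot: [3.137, -0.001, 1.075]
wrist_force: [13.2, -1.0, -4.7]
finger_gap: 13.6
```

```bash
python3 -c "
from h import *
go(585.2,-155,51,2.75)"
```

```text
t 13.75 pos [ 587.1 -155.4   52.9] yaw 1.075 gap 13.6 F [13.2 -1.  -4.7] M [-0.35 -2.31  0.13] | shift [-0.6 -1.9  1.9] roll -96.0
```

Call:
send_rows(series=[[[0,0,0,0,1],[0,0,0,0,2]]])

```text
clock: 13.95
eef_pos: [587.2, -155.4, 52.9]
eef_rot: [3.137, -0.002, 1.04]
wrist_force: [12.7, -0.6, -5.7]
finger_gap: 13.9
```

```bash
python3 -c "
from h import *
go(585.2,-155,51,2.75)"
```

```text
t 13.95 pos [ 587.2 -155.4   52.9] yaw 1.04 gap 13.9 F [12.7 -0.6 -5.7] M [-0.43 -2.44  0.03] | shift [-0.7 -1.9  1.9] roll -98.0
```

Call:
send_rows(series=[[[0,0,0,0,1],[0,0,0,0,2]]])

```text
clock: 14.15
eef_pos: [587.2, -155.4, 52.9]
eef_rot: [3.137, -0.002, 1.005]
wrist_force: [12.5, -2.4, -4.9]
finger_gap: 13.6
```

```bash
python3 -c "
from h import *
go(585.2,-155,51,2.75)"
```

```text
t 14.15 pos [ 587.2 -155.4   52.9] yaw 1.005 gap 13.6 F [12.5 -2.4 -4.9] M [-0.55 -2.38  0.27] | shift [-0.7 -1.9  1.8] roll -100.0
```

```bash
python3 -c "
from h import *
for i in range(6): manip.camera('scene'); s=manip.read_state(); print(s['moment'].round(2),s['wrist_force'].round(1))"
```

```text
[-0.46 -2.42  0.28] [13.3 -1.5 -4.5]
[-0.44 -2.38  0.24] [12.1 -1.  -6. ]
[-0.47 -2.39  0.25] [12.9 -2.5 -5.6]
[-0.48 -2.46  0.25] [12.9 -1.5 -5.3]
[-0.49 -2.41  0.2 ] [12.  -3.2 -5.1]
[-0.46 -2.48  0.23] [12.8 -2.7 -6.3]
```

Call:
send_rows(series=[[[0.45,0,0,0,0],[0.45,0,0,0,0],[0.45,0,0,0,0],[0.45,0,0,0,0],[0.45,0,0,-30,0],[0.45,0,0,-70,0],[0.45,0,0,-110,0],[0.45,0,0,-140,0],[0.45,0,0,-140,0],[0.45,0,0,-140,0]]])

```text
clock: 15.45
eef_pos: [585.2, -155.1, 192.2]
eef_rot: [3.141, -0.0, 1.004]
wrist_force: [-0.3, -0.7, -0.2]
finger_gap: 42.2
```

Run:
```python
from h import *
go(585.2,-155,51,2.75)
c=manip.camera('scene')
for d in manip.silhouettes('peg_mid',c):
    p=ray(c,np.argwhere(d['pixels']).mean(0)[::-1],50)[0,:2]
    if np.linalg.norm(p-[558,-49])<30: print(d['conf'],fitpeg([(c,d['pixels'])],p,20))
im=cv2.resize(c['img'][100:200,170:290],None,fx=6,fy=6,interpolation=cv2.INTER_CUBIC)[:,:,::-1]
cv2.imwrite('pics/k.png',np.clip(im*1.6,0,255).astype(np.uint8))
```

```text
t 15.45 pos [ 585.2 -155.1  192.2] yaw 1.004 gap 42.2 F [-0.3 -0.7 -0.2] M [-0.08  0.11 -0.06] | shift [ 0.000e+00 -1.000e-01  1.412e+02] roll -100.0
0.77 (array([559.54562562, -50.26906259,   2.98089075]), np.float64(0.2175486985002586))
```

View pics/k.png

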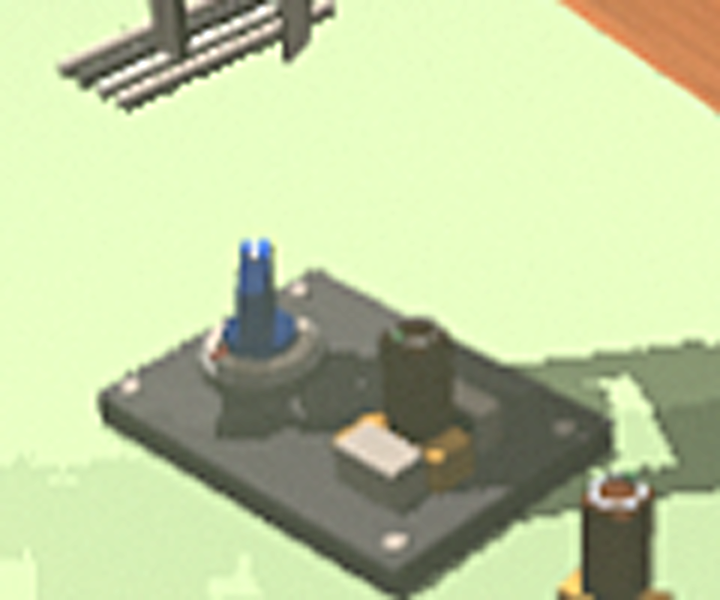

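```bash
python3 -c "
from cell import manip; print(manip.sign_off())"
```

```text
the job is handed in; nothing more can be done
None
```

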